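Fit the dicing cassette and clamp it

ROBOT

A 6-joint arm with a two-finger parallel gripper is mounted at the origin on the work surface. World frame = base frame: x ahead of the robot, y to its left, z up, the work surface at z = 0. Lengths are in mm, angles in rad, forces in N, time in s.
With the tool pointing down it reaches from about 350 to 875 mm from the base axis. Payload 4.2 kg.
Tool frame: the origin (TCP) lies between the finger pads; the fingertips stand 25 mm ahead of it and the grasp point (between the pads) lies 6 mm ahead of it; z points along the fingers, y is the line along which they close (so a half turn about z gives the same grasp; the last joint's range is limited). The gripper opens to 85 mm and grips with 20 to 120 N. Pads are 22 mm wide; open, the fingers measure 114 mm over their backs; the gripper's body (76 mm by 85 mm) begins 54 mm behind the grasp point. The pads swing forward as they close: fully open they stand 13 mm farther back than shut.
Start: joints at [-1.073, 0.385, 0.008, 0, -1.194, -0.259], TCP at [147.853, -607.239, 256.312] pointing down, gripper open.
Joint ranges: [-3.14, 3.14], [-1.21, 2.06], [-1.07, 1.41], [-3.16, 2.05], [-2.99, -0.16], [-3.1, 3.1]. Speed limits (rad/s): [2.79, 2.79, 3.14, 3.14, 3.14, 3.14].

INTERFACE

Orientations are given as a unit quaternion [x, y, z, w].
In Python, from bench import arm gives the robot as it stands.
- The arm moves only by the shell command python3 -m pendant 'ROWS'. ROWS is JSON, a list of rows, each a list of 7 numbers: the shift along the tool's x, y, z in m, then the turn, a rotation vector about the tool's x, y, z in degrees, then the finger opening in m, from 0 to 0.0854. In form: [[x, y, z, wx, wy, wz, fingers], ...]. A call has 1 to 12 rows; each row shifts and turns the commanded pose from where the row before left it, along the tool's axes as they then stand; what a row does not reach is not made up. A row lasts 1/10 s, in which the tool goes at most 50 mm and 8.59 degrees, less where a joint would pass 70% of its speed; a pose out of reach is approached as far as the arm can. A call is refused whole if a number of a shift passes 0.05 or a number of a turn 8.59, either way. A call with a gripper value outside its range is refused whole. The fingers move at their own pace and stop on an object; the grip force is fixed at half the most. Time passes only in rows, so rows that do not move let the fingers close. It gives the time, the measured TCP pose, the force, the opening and the grip force at its end, in the units of the state.
- arm.read_state(): the state, without advancing time (a new reading comes with each control period).
- arm.get_image(name): name is "scene" or "top" or "wrist"; returns a dict with "image" (420x560x3 uint8, red, green, blue), "fx", "fy", "cx", "cy" (pixels), "xyz" and "rotation" of the camera in the world. Camera axes: x right, y down, z forward; pixel columns grow to the right and rows downward; lengths in mm; the calibration is good to about 2 mm. A picture is of the moment at which its call begins. There is no depth.
- arm.job_done(): hands the job in; it is judged then, once.
The state is a dict: "clock": time; "joints": joint angles; "joint_vel": joint speeds; "joint_efforts": joint torques, N m; "position": TCP position; "ee_rot": TCP orientation; "contact_force": force on the tool from outside, world axes, zero at the start; "wrist_torque": the same for the moment, N m; "gripper_width": finger opening in mm; "grasp_force": force on a finger pad.
Only numpy, scipy, OpenCV 4.12 (cv2) and the standard library are available. Lean on these libraries where they do the work, as an engineer would, in place of code of your own. Each camera call takes 0.05 s, during which the arm holds its last target. There are 200 camera calls.

TASK

Put the dicing cassette (the one with the crossed grid of blades, not the one with parallel blades only) flat down into the pocket of the vegetable cutter's bed and let go of it; the clamp lever must stay open until then. Then push the clamp lever by its upright knob through its quarter turn, gently, with no blow or hard shove (under 22 N on the cutter and its lever), until it is fully home against its end stop. Leave everything else where it stands.

Things in the scene. Friction and masses are not known exactly. Their poses are not given: they have to be found in the camera images.
- cutter: Vegetable cutter bed, aluminium block fixed to the counter, 150 mm (its x) by 187 mm (its y), top 60 mm above the counter. Origin: on the counter, under the centre of the pocket; the block reaches from y = -62 to +125 mm in its own frame. Forces over 22 N from the fingers, on the block or on the lever, are too hard.
- pocket (a point): Centre of the pocket's floor, 45 mm above the counter, axes as the cutter's. The pocket is 105 x 85 mm (x, y) and 15 mm deep with a 3 mm chamfered mouth; the cassette goes in with its long side along the pocket's x, either way round, 2.5 mm free on each side, and then stands 5 mm proud of the bed.
- hub (a point): Axis (vertical) of the clamp lever, on the bed beside the pocket at +92 mm along the cutter's y; this point is 80 mm above the counter and has the cutter's axes. Across from the knob a flat steel tongue, 20 mm wide and 70 mm long from the axis, 68 to 76 mm above the counter, swings over the edge of the pocket; it clears a seated cassette by 3 mm and fouls one that is not down.
- knob (a point): Middle of the lever's upright black knob, 20 mm in diameter, from 80 to 112 mm above the counter, 100 mm from the hub axis at the end of a flat steel bar (16 mm wide, 72 to 80 mm above the counter). Turns with the lever.
- lever (a joint): Turn of the clamp lever, rad. At 0 the knob lies from the hub along the cutter's -x, at the end stop about along its +y: clockwise seen from above. The stop is hard; where exactly it lies, somewhere between 1.48 and 1.69, must be felt. The lever is stiff and stays where it is left: 5 to 6 N at the knob when open, rising to about 9 N near the stop. The start is between 0 and 0.35.
- dicing_cassette: The cassette to fit: 100 x 80 mm steel frame 20 mm high (long side along its x), crossed (grid) blades inside; a black plastic fin rises from its middle: 10 mm thick (along x), 30 mm long (along y), its top 50 mm above the origin, free all round so it can be pinched from above. Origin: centre of the underside. 0.2 to 0.45 kg. Same either way round.
- slicing_cassette: The other cassette, to be left alone: 100 x 80 mm steel frame 20 mm high (long side along its x), parallel blades inside; a black plastic fin rises from its middle: 10 mm thick (along x), 30 mm long (along y), its top 50 mm above the origin, free all round so it can be pinched from above. Origin: centre of the underside. 0.2 to 0.45 kg. Same either way round.
- saucepan: Steel pot, 150 mm across, 75 mm high; origin under its centre. Bystander.
- small_pan: Open steel food pan, 108 x 176 x 65 mm; origin under its centre. Bystander.
- spice_jar: Jar, 48 mm across, 70 mm high; origin under its centre. Bystander.
- pepper_mill: Dark wooden mill, 56 mm across, 195 mm high; origin under its centre. Bystander.
- spoon: Steel spoon lying on the counter. Bystander.
- bowl: White bowl, 120 mm across, 45 mm high; origin under its centre. Bystander.
Not all that is in view belongs to the job. What is shaped like the dicing_cassette but green or purple is not meant.

How it is judged (in metres and radians):
On the way, in this order (a step that is already met when the one before it is completed fails the run):
1. the dicing cassette lies flat on the pocket's floor, let go, with the lever still open (under 0.45 rad) (x of dicing_cassette in the frame of pocket between -0.005 and 0.005 m and y of dicing_cassette in the frame of pocket between -0.005 and 0.005 m and z of dicing_cassette in the frame of pocket between -0.003 and 0.002 m and angle between the x axis of dicing_cassette and the x axis of pocket, either way round below 0.1 rad and angle between dicing_cassette's own z axis and vertical below 0.04 rad and contact force between the fingers and dicing_cassette below 0.3 N and value of joint lever below 0.45 rad), for 0.2 s.
2. the lever is home against its end stop (value of joint lever above 1.624 rad), for 0.2 s.
At the end, for the whole second after the job is handed in: The dicing cassette lies at rest on the pocket's floor (origin within 5 mm of the pocket's centre each way and 2 mm above the floor at most, square to the pocket within 0.1 rad, level within 0.04 rad) and the lever rests within 0.016 rad of its end stop (above 1.624 rad) (x of dicing_cassette in the frame of pocket between -0.005 and 0.005 m and y of dicing_cassette in the frame of pocket between -0.005 and 0.005 m and z of dicing_cassette in the frame of pocket between -0.003 and 0.002 m and angle between the x axis of dicing_cassette and the x axis of pocket, either way round below 0.1 rad and angle between dicing_cassette's own z axis and vertical below 0.04 rad and value of joint lever above 1.624 rad and linear speed of dicing_cassette below 0.02 m/s and velocity of joint lever below 0.02 rad/s); the robot touches nothing.
It fails at once if the fingers load the cutter or its lever with more than 22 N (contact force between the fingers and cutter above 22 N).
It fails at once if the slicing cassette or another bystander is moved by more than 30 mm (distance of any of slicing_cassette, saucepan, small_pan, spice_jar, pepper_mill, spoon, bowl from where it was at the start of the episode above 0.03 m).
It also fails if it takes over 72 s, if anything falls off the work surface, if the arm or the gripper's body presses on something with over 40 N, if the wrist force passes 120 N, or if a joint passes its speed limit or range.

## Working session

There is one attempt and no reset: what is moved stays moved. The work goes in short steps, Python scripts to look and compute and a shell command to move; the robot and the scene stay as the last step left them, time stands still between calls to the robot, and variables do not carry over. Pictures are saved under pics/ and viewed, at most 10 in all, crops included, and the job is handed in when it is done.

```bash
mkdir -p pics; ls; cat > h.py <<'E'
from bench import arm
import numpy as np, cv2
from scipy.spatial.transform import Rotation as R
def grab(n,f):
    d=arm.get_image(n); cv2.imwrite(f,d["image"][:,:,::-1]); np.save(f[:-4]+'.npy',d,allow_pickle=True); return d
def load(f): return np.load(f,allow_pickle=True).item()
def ray(d,u,v):
    M=np.array(d["rotation"]); M=R.from_quat(M).as_matrix() if M.size==4 else M.reshape(3,3)
    return np.array(d["xyz"],float),M@np.array([(u-d["cx"])/d["fx"],(v-d["cy"])/d["fy"],1])
def onz(d,u,v,z):
    o,r=ray(d,u,v); return o+r*(z-o[2])/r[2]
def proj(d,p):
    M=np.array(d["rotation"]); M=R.from_quat(M).as_matrix() if M.size==4 else M.reshape(3,3)
    c=M.T@(np.array(p,float)-np.array(d["xyz"])); return [d["fx"]*c[0]/c[2]+d["cx"],d["fy"]*c[1]/c[2]+d["cy"]]
E
python3 - <<'E'
from h import *
for n in("top","scene"):
    d=grab(n,f"pics/{n}0.png"); print({k:v for k,v in d.items() if k!="image"})
s=arm.read_state(); print(s)
E
```

```text
pics
{'fx': 527.720808275073, 'fy': 527.720808275073, 'cx': 280.84754655469703, 'cy': 208.69738650315873, 'xyz': array([ 343.22261219,   51.94626287, 1429.54397362]), 'rotation': array([-0.70310563,  0.70657271, -0.05244868,  0.06038731])}
{'fx': 459.8802128696162, 'fy': 459.8802128696162, 'cx': 283.6089561336419, 'cy': 212.31932088442704, 'xyz': array([1500.44449629, -171.31200071,  878.39108146]), 'rotation': array([ 0.71171665,  0.55753102, -0.25792817, -0.34072221])}
{'clock': 0.1, 'joints': array([-1.07340259e+00,  3.85542474e-01,  6.76884853e-03, -4.27106893e-04,
       -1.19398769e+00, -2.58572204e-01]), 'joint_vel': array([-0.00045381, -0.00273592,  0.00264031,  0.00019064, -0.00063958,
       -0.00101919]), 'joint_efforts': array([-7.71407449e-04, -3.93318844e+01,  1.88930833e+01,  4.19794813e+00,
       -2.53565406e-03, -1.35335092e-06]), 'position': array([ 147.7432204 , -606.81293781,  255.29665143]), 'ee_rot': array([-1.19048918e-01,  9.92887884e-01,  9.86396034e-04, -1.78104280e-04]), 'contact_force': array([-0.21267356, -0.05946903, -0.79381831]), 'wrist_torque': array([ 0.04096426, -0.02675229,  0.01939305]), 'grasp_force': 0.0, 'gripper_width': 85.26751387568805}
```

View pics/top0.png

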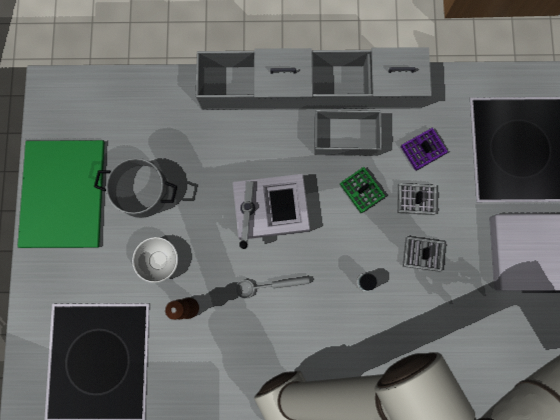

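View pics/scene0.png

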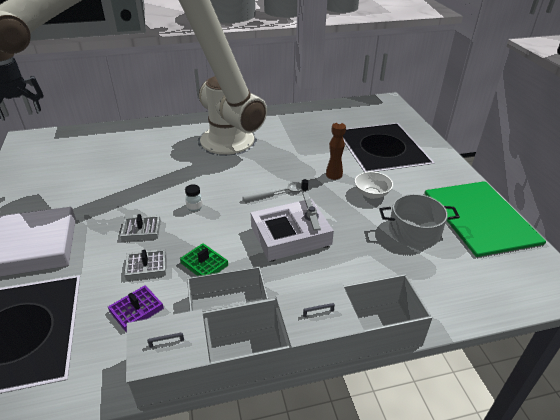

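Top view: the robot is at the bottom and the cutter bed is near (272,206), with its pocket at (284,204), hub at (249,207) and knob at (243,244). The steel cassettes are at (418,197) and (425,253). The green one (363,188) and purple one (424,148) are excluded by colour. Next I'll confirm in one enlarged crop which steel one has the grid.

```bash
python3 - <<'E'
from h import *
t=load("pics/top0.npy"); i=t["image"][:,:,::-1]
a=cv2.resize(i[170:280,385:460],None,fx=5,fy=5,interpolation=cv2.INTER_CUBIC)
b=cv2.resize(i[165:257,225:320],None,fx=4.4,fy=4.4,interpolation=cv2.INTER_CUBIC)
c=np.zeros((550,375+b.shape[1],3),np.uint8); c[:,:375]=a; c[:b.shape[0],375:]=b
cv2.imwrite("pics/crop1.png",c); print(c.shape)
for n,u,v,z in(("cassA fin",418,197,50),("cassB fin",425,253,50),("pocket",284,204,60),("knob",243,244,112),("hub",249,207,80),("green",363,188,20)): print(n,onz(t,u,v,z).round(1))
E
```

```text
(550, 793, 3)
cassA fin [ 594.8 -296.5   50. ]
cassB fin [ 446.5 -308.    50. ]
pocket [576.4  58.6  60. ]
knob [466.6 161.5 112. ]
hub [565.6 149.3  80. ]
green [ 626.  -156.1   20. ]
```

View pics/crop1.png

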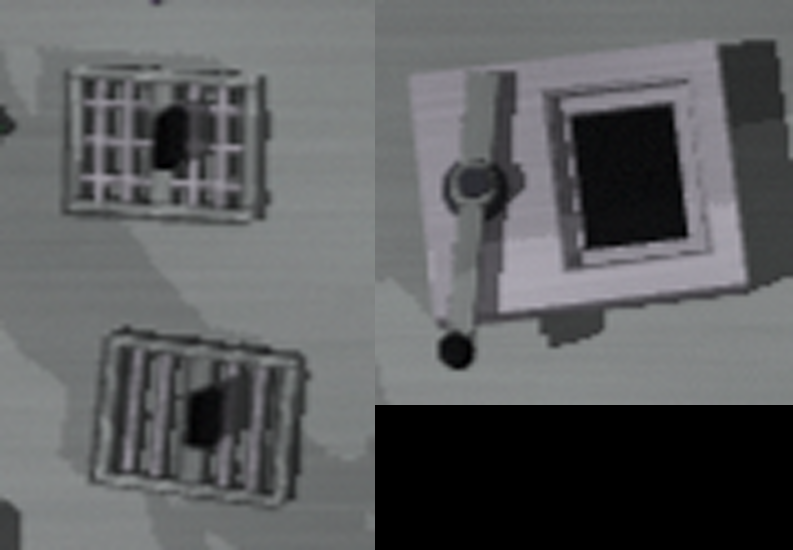

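The crop shows that the cassette at (418,197) has crossed blades, so it is the dicing cassette. The one at (425,253) has parallel blades only, so it's the slicing cassette and stays put. In the right part, the bed's corners, pocket and lever are clear, and the lever is near its open position. I'll measure the angles.

```bash
cat >> h.py <<'E'
def delta(target,yaw_y=None):
    """tool-frame shift (m) and yaw turn (deg, about tool z) to bring TCP to target with tool y along world angle yaw_y (mod 180)"""
    s=arm.read_state(); q=R.from_quat(s["ee_rot"]); sh=q.inv().apply(np.array(target)-s["position"])/1000
    y=q.apply([0,1,0]); a=np.degrees(np.arctan2(y[1],y[0])); 
    turn=None if yaw_y is None else -((yaw_y-a+90)%180-90)
    print("pos",s["position"].round(1),"y-ang",a.round(2),"tilt",np.degrees(q.apply([0,0,1])[:2]).round(2),"shift",sh.round(4),"turn z",turn,"j6",s["joints"][5].round(2))
E
python3 - <<'E'
from h import *
t=load("pics/top0.npy")
P=lambda x,y,z:onz(t,385+x/5,170+y/5,z)
C=np.array([P(*p,20) for p in((70,68),(260,75),(262,218),(68,213))])
ang=lambda a,b:np.degrees(np.arctan2(*(b-a)[[1,0]]))
print(C.round(1),C.mean(0),ang(C[1],C[0]),ang(C[2],C[3]),np.linalg.norm(C-np.roll(C,1,0),axis=1))
Q=lambda x,y,z:onz(t,225+(x-375)/4.4,165+y/4.4,z)
B=np.array([Q(*p,60) for p in((410,73),(718,40),(748,283),(440,322))])
print(B.round(1),ang(B[1],B[0]),ang(B[2],B[3]),ang(B[3],B[0])+90,ang(B[2],B[1])+90,np.linalg.norm(B-np.roll(B,1,0),axis=1))
y=(B[0]+B[3]-B[1]-B[2]);y/=np.linalg.norm(y); print("pocket",(B.mean(0)-31.5*y).round(1),"hub",(B.mean(0)+60.5*y).round(1))
print("knob",Q(456,350,112).round(1),"hubtop",Q(478,180,85).round(1))
delta([595,-296,255],90)
E
```

```text
[[ 637.6 -254.2   20. ]
 [ 633.1 -357.    20. ]
 [ 554.5 -354.1   20. ]
 [ 557.9 -250.    20. ]] [ 595.77234225 -303.82228751   20.        ] 87.46990620356694 88.17066973871441 [ 79.87051356 102.88150207  78.59568508 104.13700921]
[[637.5 193.7  60. ]
 [656.7   7.8  60. ]
 [509.   -8.4  60. ]
 [486.7 174.4  60. ]] 95.8784923379805 96.95160298498101 97.31932750091855 96.26653185460076 [152.09234238 186.8702416  148.60008526 184.08461296]
pocket [576.   60.6  60. ] hub [565.7 152.   60. ]
knob [465.2 160.5 112. ] hubtop [567.7 150.5  85. ]
pos [ 147.7 -606.8  255.3] y-ang 103.67 tilt [-0.03  0.11] shift [-0.5081  0.1963  0.0006] turn z 13.674432398289042 j6 -0.26
```

```bash
python3 -m pendant '[[-0.046,0.0175,0,0,0,0,0.0854],[-0.046,0.0175,0,0,0,0,0.0854],[-0.046,0.0175,0,0,0,0,0.0854],[-0.046,0.0175,0,0,0,0,0.0854],[-0.046,0.0175,0,0,0,0,0.0854],[-0.046,0.0175,0,0,0,0,0.0854],[-0.046,0.0175,0,0,0,0,0.0854],[-0.046,0.0175,0,0,0,0,0.0854],[-0.046,0.0175,0,0,0,0,0.0854],[-0.046,0.0175,0,0,0,0,0.0854],[-0.046,0.0175,0,0,0,0,0.0854]]'
python3 -m pendant '[[0,0,0,0,0,8,0.0854],[0,0,0,0,0,7.9,0.0854],[0,0,0,0,0,0,0.0854]]'
python3 - <<'E'
from h import *
delta([595,-301,255],88)
d=grab("wrist","pics/w1.png"); print(d["xyz"],d["fx"],R.from_quat(d["rotation"]).as_matrix().round(3))
print(proj(d,[595,-301,50]))
E
```

```text
clock: 1.2
position: [595.2, -299.0, 255.8]
ee_rot: [-0.119, 0.993, 0.0, -0.0]
contact_force: [0.4, -0.4, -0.2]
gripper_width: 85.4
grasp_force: 0.0
clock: 1.5
position: [594.1, -299.9, 255.4]
ee_rot: [0.019, 1.0, 0.0, -0.001]
contact_force: [-0.2, -0.4, -0.3]
gripper_width: 85.5
grasp_force: 0.0
pos [ 594.1 -299.9  255.4] y-ang 87.84 tilt [-0.09  0.04] shift [-0.0009 -0.0011  0.0004] turn z -0.1581312029713331 j6 -1.38
[ 516.95320956 -297.37995189  372.09222431] 317.62660740851203 [[ 0.037  0.953  0.301]
 [ 0.999 -0.035 -0.01 ]
 [ 0.001  0.302 -0.953]]
[np.float64(279.6798628978383), np.float64(187.15410277454757)]
```

View pics/w1.png

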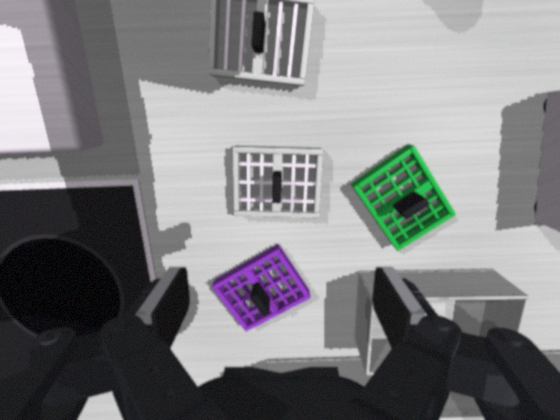

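The wrist view shows the dicing cassette at (278,181) with its fin at (277,187), within about 3 px of my prediction. I'll refine that with a fin mask and the frame corners.

```bash
python3 - <<'E'
from h import *
d=load("pics/w1.npy"); im=d["image"]; g=cv2.cvtColor(im,cv2.COLOR_RGB2GRAY)
sub=g[160:215,260:296]; m=(sub<60).astype(np.uint8)
n,l,st,c=cv2.connectedComponentsWithStats(m)
for k in range(1,n):
    if st[k,4]>30: print(st[k]+[260,160,0,0,0],c[k]+[260,160])
ys,xs=np.where(m); print("fin c@40", onz(d,xs.mean()+260,ys.mean()+160,40).round(1))
x0,x1,y0,y1=xs.min()+260,xs.max()+261,ys.min()+160,ys.max()+161
for z in(50,):print([onz(d,u,v,z).round(1).tolist() for u,v in((x0,y0),(x1,y1),((x0+x1)/2,(y0+y1)/2))])
b=(g[125:235,215:340]>165).astype(np.uint8); b=cv2.morphologyEx(b,cv2.MORPH_OPEN,np.ones((2,2)))
t=load("pics/top0.npy")
# frame bounds by grey profile
C=[(233,146),(322,149),(321,216),(233,214)]
P=np.array([onz(d,u,v,20) for u,v in C]); print(P.round(1),P.mean(0),np.linalg.norm(P-np.roll(P,1,0),axis=1))
print([np.degrees(np.arctan2(*(P[i]-P[j])[[1,0]])) for i,j in((1,0),(2,3))])
E
```

```text
[272 172   9  30 227] [276.3215859  186.09251101]
fin c@40 [ 596.1 -304.7   40. ]
[[578.8, -308.3, 50.0], [611.1, -300.2, 50.0], [594.7, -304.3, 50.0]]
[[ 554.2 -350.6   20. ]
 [ 561.  -253.3   20. ]
 [ 638.7 -254.3   20. ]
 [ 632.4 -357.1   20. ]] [ 596.59453668 -303.82226648   20.        ] [ 78.49986678  97.55405884  77.67827574 102.95725792]
[np.float64(85.98398638973588), np.float64(86.50988906568361)]
```

Both views agree: fin at (595.5,-304), axis about 87°. I'll descend on that.

```bash
python3 - <<'E'
from h import *
delta([595.5,-304,49],87)
E
```

```text
pos [ 593.9 -300.2  255.6] y-ang 87.95 tilt [-0.07  0.03] shift [-0.002  -0.0038  0.2066] turn z 0.9538155086787015 j6 -1.38
```

```bash
python3 -m pendant '[[-0.002,-0.004,0.03,0,0,0.9,0.0854],[0,0,0.04,0,0,0,0.06],[0,0,0.04,0,0,0,0.05],[0,0,0.04,0,0,0,0.045],[0,0,0.03,0,0,0,0.045],[0,0,0.02,0,0,0,0.045],[0,0,0.006,0,0,0,0.045],[0,0,0,0,0,0,0.045]]'
python3 - <<'E'
from h import *
delta([595.5,-304,49],87)
d=grab("wrist","pics/w2.png")
E
```

```text
clock: 2.35
position: [595.2, -304.9, 49.6]
ee_rot: [0.027, 1.0, 0.0, -0.001]
contact_force: [-0.0, -0.3, 0.5]
gripper_width: 44.7
grasp_force: 0.0
pos [ 595.2 -304.9   49.6] y-ang 86.94 tilt [-0.1   0.02] shift [-0.0002  0.0009  0.0006] turn z -0.06420184675639007 j6 -1.39
```

View pics/w2.png

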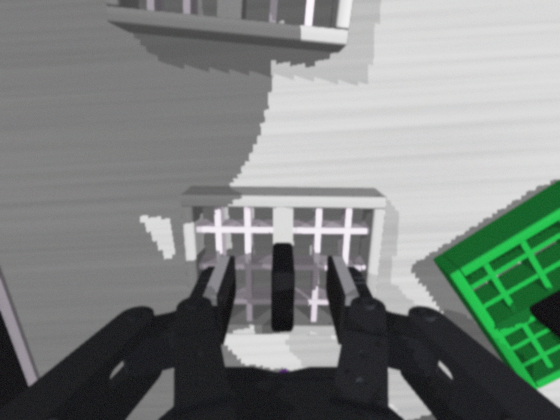

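The fin (283,285) is centred between the pads (about 227 and 336), and the frame's edge is parallel to the tool. Now I'll close and lift.

```bash
python3 -m pendant '[[0,0,0,0,0,0,0],[0,0,0,0,0,0,0],[0,0,0,0,0,0,0],[0,0,0,0,0,0,0],[0,0,0,0,0,0,0],[0,0,0,0,0,0,0]]'
python3 -m pendant '[[0,0,-0.005,0,0,0,0],[0,0,-0.02,0,0,0,0],[0,0,-0.04,0,0,0,0],[0,0,-0.04,0,0,0,0],[0,0,-0.04,0,0,0,0],[0,0,0,0,0,0,0],[0,0,0,0,0,0,0]]'
python3 - <<'E'
from h import *
delta([576,60.6,190],96.6+90-90)
E
```

```text
clock: 3.0
position: [596.6, -304.8, 52.0]
ee_rot: [0.027, 1.0, -0.0, 0.001]
contact_force: [0.1, 1.6, 6.9]
gripper_width: 9.0
grasp_force: 61.2
clock: 3.7
position: [595.2, -304.1, 194.9]
ee_rot: [0.028, 1.0, 0.001, -0.0]
contact_force: [-0.3, -0.2, -4.7]
gripper_width: 8.4
grasp_force: 59.9
pos [ 595.2 -304.1  194.9] y-ang 86.84 tilt [-0.01  0.08] shift [0.0393 0.3631 0.0054] turn z -9.760233659057405 j6 -1.39
```

```bash
python3 -m pendant '[[0.002,0.02,-0.002,0,0,0,0],[0.005,0.04,-0.003,0,0,0,0],[0.005,0.04,-0.003,0,0,0,0],[0.005,0.04,-0.003,0,0,0,0],[0.005,0.04,-0.003,0,0,0,0],[0.005,0.04,-0.003,0,0,0,0],[0.005,0.04,-0.003,0,0,0,0],[0.005,0.04,-0.003,0,0,0,0],[0.005,0.04,-0.002,0,0,0,0],[0.005,0.04,0,0,0,0,0],[0.005,0.04,0,0,0,0,0],[0.003,0.03,0,0,0,0,0]]'
python3 -m pendant '[[0,0,0,0,0,-4,0],[0,0,0,0,0,-8.5,0],[0,0,0,0,0,-8.5,0],[0,0,0,0,0,-8.5,0],[0,0,0,0,0,-8.5,0],[0,0,0,0,0,-8.5,0],[0,0,0,0,0,-8.5,0],[0,0,0,0,0,-8.5,0],[0,0,0,0,0,-8.5,0],[0,0,0,0,0,-8.5,0],[0,0,0,0,0,-8.5,0],[0,0,0,0,0,-8.5,0]]'
python3 -m pendant '[[0,0,0,0,0,-2,0],[0,0,0,0,0,0,0],[0,0,0,0,0,0,0]]'
python3 - <<'E'
from h import *
delta([576,60.6,190],6.6)
d=grab("wrist","pics/w3.png")
for p in([576,60.6,60],[565.7,151.5,80],[465,160.5,112]): print(proj(d,p))
E
```

```text
clock: 4.9
position: [563.3, 149.4, 217.0]
ee_rot: [0.027, 1.0, -0.001, -0.003]
contact_force: [-0.0, -0.1, -3.2]
gripper_width: 8.6
grasp_force: 59.8
clock: 6.1
position: [563.6, 147.1, 216.8]
ee_rot: [0.735, -0.678, -0.002, 0.003]
contact_force: [-0.0, 0.6, -3.6]
gripper_width: 9.0
grasp_force: 59.9
clock: 6.4
position: [564.4, 147.3, 218.1]
ee_rot: [0.745, -0.667, -0.001, 0.002]
contact_force: [0.4, -0.1, -3.4]
gripper_width: 8.5
grasp_force: 59.9
pos [564.4 147.3 218.1] y-ang -173.69 tilt [-0.23 -0.09] shift [ 0.0875 -0.0022  0.0282] turn z -0.288372290125551 j6 -0.42
[np.float64(277.49432619892247), np.float64(95.82635299389958)]
[np.float64(277.87693666672584), np.float64(210.1117365701297)]
[np.float64(406.9726087543177), np.float64(247.67043927882298)]
```

View pics/w3.png

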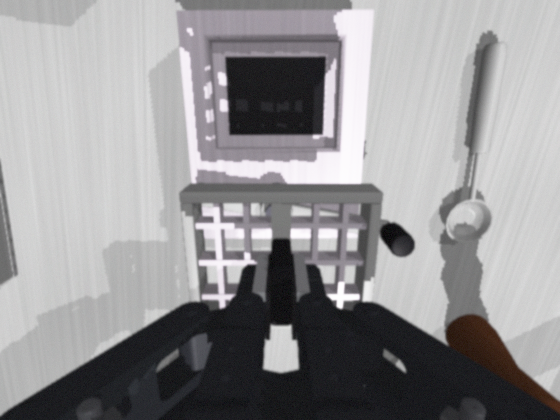

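The wrist view shows the held cassette level and square in the gripper. The pocket mouth runs from about (209,39) to (340,151) and the knob is at (400,238). I'll extract the mouth edges from gradient profiles.

```bash
python3 - <<'E'
from h import *
d=load("pics/w3.npy"); g=cv2.GaussianBlur(cv2.cvtColor(d["image"],cv2.COLOR_RGB2GRAY),(3,3),0).astype(int)
for v in(65,95,120): print("row",v,[f"{u}:{g[v,u]}" for u in list(range(176,236,2))+list(range(318,378,2))])
for u in(240,280,310): print("col",u,[f"{v}:{g[v,u]}" for v in list(range(28,62,2))+list(range(130,160,2))])
E
```

```text
row 65 ['176:184', '178:187', '180:209', '182:238', '184:242', '186:242', '188:240', '190:201', '192:159', '194:153', '196:152', '198:152', '200:156', '202:158', '204:156', '206:161', '208:166', '210:142', '212:125', '214:148', '216:155', '218:156', '220:158', '222:153', '224:134', '226:70', '228:34', '230:29', '232:27', '234:29', '318:30', '320:29', '322:28', '324:51', '326:111', '328:129', '330:157', '332:211', '334:222', '336:169', '338:107', '340:122', '342:177', '344:218', '346:243', '348:246', '350:247', '352:247', '354:246', '356:244', '358:244', '360:244', '362:244', '364:244', '366:243', '368:239', '370:216', '372:202', '374:203', '376:206']
row 95 ['176:184', '178:188', '180:189', '182:196', '184:228', '186:241', '188:241', '190:241', '192:226', '194:170', '196:150', '198:149', '200:150', '202:153', '204:190', '206:232', '208:218', '210:178', '212:129', '214:123', '216:146', '218:151', '220:152', '222:152', '224:149', '226:125', '228:55', '230:28', '232:25', '234:24', '318:42', '320:42', '322:56', '324:150', '326:224', '328:227', '330:227', '332:224', '334:173', '336:114', 
[... 1195 characters left out ...]
', '156:145', '158:144']
col 280 ['28:155', '30:156', '32:154', '34:137', '36:114', '38:102', '40:92', '42:107', '44:122', '46:122', '48:123', '50:131', '52:148', '54:149', '56:107', '58:43', '60:31', '130:27', '132:30', '134:75', '136:133', '138:146', '140:146', '142:147', '144:146', '146:138', '148:132', '150:138', '152:139', '154:144', '156:146', '158:147']
col 310 ['28:157', '30:157', '32:153', '34:132', '36:111', '38:105', '40:96', '42:109', '44:124', '46:124', '48:123', '50:126', '52:142', '54:150', '56:108', '58:43', '60:28', '130:23', '132:28', '134:77', '136:137', '138:148', '140:147', '142:148', '144:146', '146:137', '148:135', '150:139', '152:141', '154:149', '156:150', '158:151']
```

```bash
python3 - <<'E'
from h import *
d=load("pics/w3.npy"); 
W=lambda u,v,z:onz(d,u,v,z)[:2]
ax=np.radians(6.6); X=np.array([np.cos(ax),np.sin(ax)]); Y=np.array([-X[1],X[0]])
o=np.array([576,60.6])
def rel(p): return ((p-o)@X).round(1),((p-o)@Y).round(1)
for nm,pts,z in(("bedL",[(179.5,65),(183,95),(185.5,120)],60),("bedR",[(370.5,65),(367.5,95),(365.5,120)],60),("lineL",[(212,65),(213.3,95),(215.7,120)],58),("lineR",[(338.7,65),(337,95),(335.7,120)],58),("top",[(240,40),(280,40),(310,40)],58),("bot",[(240,148),(280,147.8),(310,147.5)],58),("blackL",[(226,65),(227.6,95),(228.4,120)],45),("blackR",[(324.5,65),(323.2,95),(322.4,120)],45),("blackT",[(240,57),(280,57),(310,57)],45),("blackB",[(240,134.3),(280,134.2),(310,134)],45)):
    print(nm,[rel(W(u,v,z)) for u,v in pts])
# knob top and cassette front edge
print("knob", rel(W(400,238,96)))
s=arm.read_state(); print(s["position"])
# cassette underside/front top edge corners px: row 186..201
g=cv2.cvtColor(d["image"],cv2.COLOR_RGB2GRAY).astype(int)
for u in(205,240,320,360): print(u,[f"{v}:{g[v,u]}" for v in range(176,208,2)])
for v in(192,197): print(v,[f"{u}:{g[v,u]}" for u in list(range(174,192,2))+list(range(370,392,2))])
E
```

```text
bedL [(np.float64(77.5), np.float64(-23.3)), (np.float64(76.9), np.float64(-0.9)), (np.float64(76.7), np.float64(18.7))]
bedR [(np.float64(-74.1), np.float64(-22.8)), (np.float64(-73.4), np.float64(-0.3)), (np.float64(-73.3), np.float64(19.3))]
lineL [(np.float64(52.2), np.float64(-23.5)), (np.float64(52.7), np.float64(-0.9)), (np.float64(52.0), np.float64(18.8))]
lineR [(np.float64(-49.1), np.float64(-23.1)), (np.float64(-48.9), np.float64(-0.5)), (np.float64(-48.8), np.float64(19.3))]
top [(np.float64(29.0), np.float64(-41.3)), (np.float64(-2.2), np.float64(-41.2)), (np.float64(-25.7), np.float64(-41.2))]
bot [(np.float64(32.6), np.float64(42.2)), (np.float64(-1.9), np.float64(42.2)), (np.float64(-27.7), np.float64(42.0))]
blackL [(np.float64(43.0), np.float64(-25.0)), (np.float64(42.9), np.float64(-1.4)), (np.float64(43.4), np.float64(19.3))]
blackR [(np.float64(-39.5), np.float64(-24.7)), (np.float64(-39.2), np.float64(-1.0)), (np.float64(-39.3), np.float64(19.7))]
blackT [(np.float64(31.0), np.float64(-31.1)), (np.float64(-2.2), np.float64(-30.9)), (np.float64(-27.2), np.float64
[... 680 characters left out ...]
121', '196:120', '198:118', '200:120', '202:117', '204:132', '206:139']
360 ['176:248', '178:248', '180:247', '182:237', '184:142', '186:98', '188:100', '190:96', '192:112', '194:125', '196:124', '198:119', '200:119', '202:117', '204:137', '206:145']
192 ['174:179', '176:186', '178:177', '180:136', '182:114', '184:113', '186:111', '188:112', '190:111', '370:113', '372:112', '374:112', '376:109', '378:110', '380:122', '382:162', '384:204', '386:207', '388:211', '390:209']
197 ['174:179', '176:185', '178:175', '180:125', '182:116', '184:115', '186:117', '188:117', '190:116', '370:123', '372:121', '374:121', '376:116', '378:121', '380:124', '382:154', '384:203', '386:208', '388:212', '390:205']
```

```bash
python3 - <<'E'
from h import *
d=load("pics/w3.npy"); s=arm.read_state(); p=s["position"]; q=R.from_quat(s["ee_rot"])
for off in(52,49,46):
  a,b=[onz(d,u,191.5,p[2]-off+20) for u in(180,382)]; c=onz(d,281,183.5,p[2]-off)
  a2=q.inv().apply(a-p);b2=q.inv().apply(b-p)
  print(off,"width",np.linalg.norm(a-b).round(1),"mid tool",((a2+b2)/2).round(1),"bottom edge tool",q.inv().apply(c-p).round(1), "ang",np.degrees(np.arctan2(*(a-b)[[1,0]])).round(2))
# slant of front edge
E
```

```text
52 width 97.2 mid tool [39.7  0.5 32. ] bottom edge tool [39.   0.5 52. ] ang 6.31
49 width 95.2 mid tool [40.4  0.5 29. ] bottom edge tool [39.7  0.5 49. ] ang 6.31
46 width 93.2 mid tool [41.2  0.5 26. ] bottom edge tool [40.4  0.5 46. ] ang 6.31
```

```bash
python3 - <<'E'
from h import *
delta([578,61.2,125],6.6)
E
```

```text
pos [564.6 147.4 218.7] y-ang -173.68 tilt [-0.17 -0.07] shift [ 0.0871 -0.0041  0.0937] turn z -0.27673717559332545 j6 -0.42
```

```bash
python3 -m pendant '[[0.02,-0.001,0,0,0,-0.3,0],[0.03,-0.001,0,0,0,0,0],[0.027,-0.001,0,0,0,0,0],[0.01,-0.001,0.01,0,0,0,0],[0,0,0.03,0,0,0,0],[0,0,0.03,0,0,0,0],[0,0,0.02,0,0,0,0],[0,0,0,0,0,0,0],[0,0,0,0,0,0,0]]'
python3 - <<'E'
from h import *
delta([578,61.2,125],6.6)
d=grab("wrist","pics/w4.png"); d=grab("scene","pics/s4.png"); u,v=map(int,proj(d,[577,61,70])); 
a=cv2.resize(d["image"][v-60:v+60,u-80:u+80,::-1],None,fx=4,fy=4,interpolation=cv2.INTER_CUBIC)[:, :400]
E
```

```text
clock: 7.35
position: [579.6, 62.0, 130.2]
ee_rot: [0.747, -0.665, 0.0, 0.0]
contact_force: [0.2, 0.1, -3.9]
gripper_width: 8.9
grasp_force: 59.7
pos [579.6  62.  130.2] y-ang -173.29 tilt [-0.02 -0.03] shift [0.0006 0.0017 0.0052] turn z 0.10639706682792394 j6 -0.27
```

View pics/w4.png

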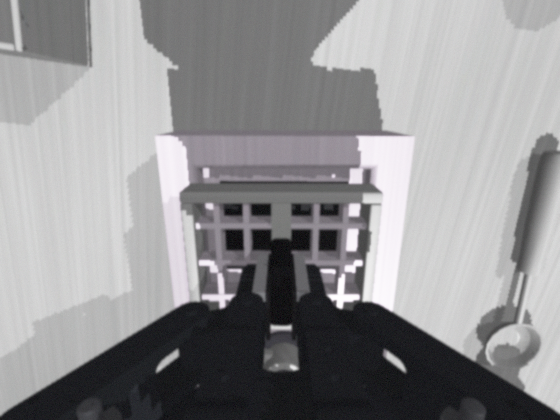

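```bash
python3 - <<'E'
from h import *
d=load("pics/w4.npy"); s=arm.read_state(); p=s["position"]; q=R.from_quat(s["ee_rot"])
g=cv2.GaussianBlur(cv2.cvtColor(d["image"],cv2.COLOR_RGB2GRAY),(3,3),0).astype(int)
for v in(140,150,172): print(v,[f"{u}:{g[v,u]}" for u in list(range(152,172,2))+list(range(400,418,2))])
print([f"{v}:{g[v,290]}" for v in range(126,196,2)])
for u in (158.5,411.5): print(q.inv().apply(onz(d,u,134,60)-p).round(1))
E
```

```text
140 ['152:208', '154:217', '156:235', '158:242', '160:241', '162:240', '164:241', '166:243', '168:244', '170:244', '400:241', '402:240', '404:240', '406:241', '408:239', '410:237', '412:236', '414:222', '416:207']
150 ['152:209', '154:211', '156:225', '158:240', '160:241', '162:241', '164:241', '166:242', '168:244', '170:244', '400:240', '402:240', '404:241', '406:239', '408:238', '410:238', '412:230', '414:210', '416:203']
172 ['152:185', '154:185', '156:185', '158:203', '160:235', '162:242', '164:241', '166:241', '168:242', '170:243', '400:241', '402:241', '404:240', '406:240', '408:238', '410:221', '412:204', '414:203', '416:206']
['126:122', '128:121', '130:119', '132:116', '134:120', '136:138', '138:148', '140:149', '142:148', '144:149', '146:150', '148:149', '150:148', '152:148', '154:148', '156:147', '158:148', '160:148', '162:145', '164:132', '166:113', '168:112', '170:115', '172:114', '174:122', '176:139', '178:142', '180:117', '182:72', '184:85', '186:96', '188:95', '190:97', '192:112', '194:121']
[ 63.9 -69.1  71.9]
[64.  76.2 71.5]
```

```bash
python3 - <<'E'
from h import *
d=load("pics/w4.npy"); s=arm.read_state(); p=s["position"]; q=R.from_quat(s["ee_rot"])
for dz in(0,4): # camera possibly reading dz too low: shift planes down
  for nm,u,v,z in(("bedL",154.5,145,60),("bedR",414,145,60),("bedL",158.5,172,60),("bedR",410.7,172,60),("bed front(-62)",284,134.5,60),("mouth front(-45.5..-42.5)",284,164.5,60),("cass top front L(40)",180,191.5,p[2]-32),("R",382,191.5,p[2]-32),("cass bottom front(40)",281,183,p[2]-52)):
    print(dz,nm,q.inv().apply(onz(d,u,v,z-dz)-p).round(1))
E
```

```text
0 bedL [ 57.6 -72.1  71.9]
0 bedR [57.7 78.4 71.5]
0 bedL [ 41.8 -71.6  71.9]
0 bedR [41.9 78.5 71.5]
0 bed front(-62) [63.6  3.  71.7]
0 mouth front(-45.5..-42.5) [46.3  3.  71.7]
0 cass top front L(40) [ 40.1 -47.2  32.1]
0 R [40.1 49.3 31.8]
0 cass bottom front(40) [39.7  1.2 52. ]
4 bedL [ 57.2 -73.7  75.9]
4 bedR [57.3 80.1 75.5]
4 bedL [ 41.  -73.2  75.9]
4 bedR [41.1 80.1 75.5]
4 bed front(-62) [63.3  3.  75.7]
4 mouth front(-45.5..-42.5) [45.6  3.1 75.7]
4 cass top front L(40) [ 39.  -48.4  36.1]
4 R [39.1 50.7 35.8]
4 cass bottom front(40) [38.8  1.2 56. ]
```

Cassette to pocket offset is about +2.2 mm along tool y and +1 mm along tool x. I'll correct that and descend gently.

```bash
python3 -m pendant '[[0.001,0.0022,0,0,0,0,0],[0,0,0.008,0,0,0,0],[0,0,0.008,0,0,0,0],[0,0,0.004,0,0,0,0],[0,0,0,0,0,0,0]]'
python3 -m pendant '[[0,0,0.003,0,0,0,0],[0,0,0.003,0,0,0,0],[0,0,0,0,0,0,0]]'
```

```text
clock: 7.95
position: [576.6, 60.3, 109.1]
ee_rot: [0.747, -0.665, -0.001, 0.001]
contact_force: [0.3, -1.1, -4.2]
gripper_width: 8.6
grasp_force: 59.8
clock: 8.25
position: [577.0, 60.5, 103.8]
ee_rot: [0.747, -0.665, -0.0, 0.0]
contact_force: [-0.4, -0.3, -4.2]
gripper_width: 8.5
grasp_force: 59.8
```

```bash
python3 -m pendant '[[0,0,0.003,0,0,0,0],[0,0,0.002,0,0,0,0],[0,0,0,0,0,0,0]]'
python3 -m pendant '[[0,0,0.002,0,0,0,0],[0,0,0,0,0,0,0]]'
```

```text
clock: 8.55
position: [577.0, 60.5, 98.9]
ee_rot: [0.747, -0.665, -0.0, 0.0]
contact_force: [-0.5, -0.0, -4.0]
gripper_width: 8.7
grasp_force: 59.8
clock: 8.75
position: [577.3, 60.5, 97.2]
ee_rot: [0.747, -0.665, -0.0, 0.0]
contact_force: [0.2, 0.1, -3.1]
gripper_width: 8.9
grasp_force: 60.0
```

```bash
python3 -m pendant '[[0,0,0.001,0,0,0,0],[0,0,0,0,0,0,0]]'
python3 -m pendant '[[0,0,0.001,0,0,0,0],[0,0,0,0,0,0,0]]'
```

```text
clock: 8.95
position: [577.4, 60.5, 97.0]
ee_rot: [0.747, -0.665, 0.0, -0.0]
contact_force: [-1.8, -0.1, 1.2]
gripper_width: 9.0
grasp_force: 60.6
clock: 9.15
position: [577.4, 60.5, 97.0]
ee_rot: [0.747, -0.664, 0.0, -0.0]
contact_force: [-3.3, 1.1, 6.4]
gripper_width: 8.8
grasp_force: 61.4
```

It seated at TCP z 97, which equals the 45 mm floor plus the 52 mm grip offset. Release and rise.

```bash
python3 -m pendant '[[0,0,-0.0015,0,0,0,0],[0,0,0,0,0,0,0.03],[0,0,0,0,0,0,0.04],[0,0,0,0,0,0,0.04],[0,0,0,0,0,0,0.04]]'
python3 -m pendant '[[0,0,-0.01,0,0,0,0.04],[0,0,-0.03,0,0,0,0.04],[0,0,-0.04,0,0,0,0.04],[0.0,0,-0.04,0,0,0,0.04],[-0.02,0,-0.02,0,0,0,0.02],[-0.04,0,0,0,0,0,0],[-0.04,0,0,0,0,0,0],[0,0,0,0,0,0,0],[0,0,0,0,0,0,0]]'
python3 - <<'E'
from h import *
delta([577,61,200],6.6)
d=grab("wrist","pics/w5.png"); t=grab("top","pics/top5.png"); u,v=map(int,proj(t,[566,120,60]))
a=cv2.resize(t["image"][v-50:v+50,u-60:u+40,::-1],None,fx=4,fy=4)
b=d["image"][:,:400,::-1][:400]
cv2.imwrite("pics/c5.png",np.hstack([b,a])); print(u,v)
E
```

```text
clock: 9.65
position: [577.5, 60.6, 96.8]
ee_rot: [0.747, -0.665, 0.0, -0.0]
contact_force: [0.2, 0.5, 0.8]
gripper_width: 40.1
grasp_force: 0.0
clock: 10.55
position: [565.5, 160.6, 237.4]
ee_rot: [0.748, -0.664, 0.0, -0.0]
contact_force: [-0.1, 0.3, 1.0]
gripper_width: 0.1
grasp_force: 0.0
pos [565.5 160.6 237.4] y-ang -173.21 tilt [0.03 0.01] shift [0.1003 0.0004 0.0374] turn z 0.1902254829120693 j6 -0.43
260 208
```

View pics/c5.png

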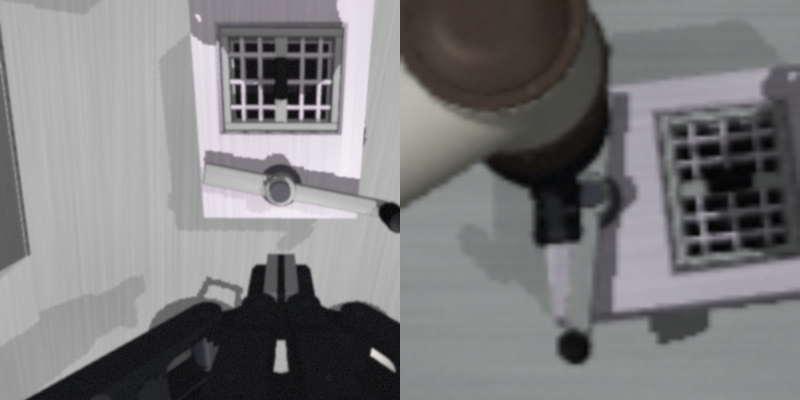

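The cassette sits in the pocket with its grid framed evenly on all sides. In the wrist view the lever is still open, with its hub at (280,188) and knob at about (395,215). Next I go beside the knob with closed fingers.

```bash
python3 - <<'E'
from h import *
d=load("pics/w5.npy"); g=cv2.cvtColor(d["image"],cv2.COLOR_RGB2GRAY)
m=(g[190:250,375:430]<55).astype(np.uint8); n,l,st,c=cv2.connectedComponentsWithStats(m); k=1+st[1:,4].argmax(); print(st[k],c[k]+[375,190])
print("knob mid",onz(d,*(c[k]+[375,190]),96).round(1),"hub",onz(d,280,188,82).round(1))
t=load("pics/top5.npy"); u,v=200+(573-400)/4,158+346/4; print("top knob",onz(t,u,v,112).round(1))
delta([463,121,237],175.2)
E
```

```text
[  4  13  31  28 556] [393.8705036  215.67266187]
knob mid [467.9 159.3  96. ] hub [567.4 150.1  82. ]
top knob [465.3 160.9 112. ]
pos [565.6 159.4 237.1] y-ang -173.34 tilt [ 0.01 -0.01] shift [2.620e-02 1.064e-01 1.000e-04] turn z 11.46334556399296 j6 -0.43
```

```bash
python3 -m pendant '[[0.008,0.03,0,0,0,0,0],[0.01,0.04,0,0,0,0,0],[0.008,0.036,0,0,0,0,0],[0,0,0,0,0,6,0],[0,0,0,0,0,5.5,0],[0,0,0.03,0,0,0,0],[0,0,0.04,0,0,0,0],[0,0,0.03,0,0,0,0],[0,0,0.02,0,0,0,0],[0,0,0.006,0,0,0,0],[0,0,0,0,0,0,0],[0,0,0,0,0,0,0]]'
python3 - <<'E'
from h import *
delta([464.7,139.8,111],175.2)
d=grab("wrist","pics/w6.png")
E
```

```text
clock: 11.85
position: [464.3, 121.7, 111.9]
ee_rot: [-0.677, 0.736, -0.0, 0.001]
contact_force: [-0.3, 0.4, -1.1]
gripper_width: -0.3
grasp_force: 0.0
pos [464.3 121.7 111.9] y-ang 175.16 tilt [0.11 0.05] shift [-0.0181  0.0011  0.0009] turn z -0.0401350703513117 j6 -0.68
```

View pics/w6.png

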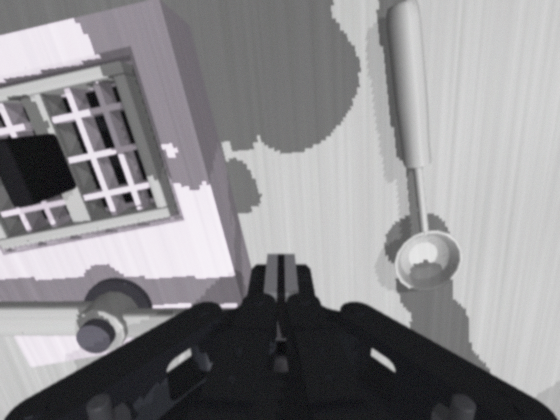

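The closed fingers (280,280) stand before the knob, which is hidden behind them. The bar runs in from the hub at (97,333), as expected. I'll advance to contact.

```bash
python3 -m pendant '[[-0.006,0,0,0,0,0,0],[-0.006,0,0,0,0,0,0],[-0.002,0,0,0,0,0,0],[-0.002,0,0,0,0,0,0],[0,0,0,0,0,0,0]]'
python3 -m pendant '[[-0.002,0,0,0,0,0,0],[-0.002,0,0,0,0,0,0],[0,0,0,0,0,0,0]]'
```

```text
clock: 12.4
position: [464.8, 138.0, 110.9]
ee_rot: [-0.677, 0.736, -0.0, 0.0]
contact_force: [0.7, -0.6, -0.1]
gripper_width: -0.1
grasp_force: 0.0
clock: 12.7
position: [464.8, 140.8, 110.7]
ee_rot: [-0.677, 0.736, -0.0, -0.001]
contact_force: [0.6, -4.6, 1.6]
gripper_width: 0.4
grasp_force: 2.1
```

```bash
python3 -m pendant '[[-0.0035,0.0007,0,0,0,2,0],[-0.0044,0.0008,0,0,0,2.5,0],[-0.0044,0.0008,0,0,0,2.5,0],[-0.0044,0.0008,0,0,0,2.5,0]]'
cat >> h.py <<'E'
def lev():
    s=arm.read_state(); q=R.from_quat(s["ee_rot"]); h=np.array([566.7,152.0]); p=s["position"]
    y=q.apply([0,1,0]); a=np.degrees(np.arctan2(y[1],y[0])); r=q.inv().apply(p-[*h,p[2]])
    k=(p+q.apply([-21,0,0]))[:2]-h; th=np.degrees(np.arctan2(k[1],k[0]))%360
    f=s["contact_force"]; print(s["clock"],"tool rel hub",r.round(1),"yaw",a.round(1),"knob th",th.round(1),"q",np.radians(186.6-th).round(3),"F tool",q.inv().apply(f).round(1),"z",p[2].round(1),"j6",s["joints"][5].round(2))
E
python3 -c "
from h import *
lev()"
```

```text
clock: 13.1
position: [464.0, 157.1, 110.7]
ee_rot: [-0.613, 0.79, -0.001, -0.002]
contact_force: [1.3, -7.6, 2.2]
gripper_width: 0.2
grasp_force: 3.2
13.1 tool rel hub [ 20.7 100.7   0.2] yaw 165.5 knob th 165.4 q 0.37 F tool [ 7.  -3.1 -2.2] z 110.7 j6 -0.91
```

```bash
python3 -m pendant '[[-0.0044,0.0008,0,0,0,2.5,0],[-0.0044,0.0008,0,0,0,2.5,0],[-0.0044,0.0008,0,0,0,2.5,0],[-0.0044,0.0008,0,0,0,2.5,0],[-0.0044,0.0008,0,0,0,2.5,0],[-0.0044,0.0008,0,0,0,2.5,0],[-0.0044,0.0008,0,0,0,2.5,0],[-0.0044,0.0008,0,0,0,2.5,0],[-0.0044,0.0008,0,0,0,2.5,0],[-0.0044,0.0008,0,0,0,2.5,0]]' | grep force
python3 -c "
from h import *
lev()"
```

```text
contact_force: [-3.7, -7.0, 5.1]
grasp_force: 3.8
14.1 tool rel hub [ 22.8 101.2   0.3] yaw 140.5 knob th 141.5 q 0.787 F tool [ 7.8 -1.6 -5.1] z 110.4 j6 -1.4
```

```bash
python3 -m pendant '[[-0.0044,0.0008,-0.0003,0,0,2.5,0],[-0.0044,0.0008,-0.0003,0,0,2.5,0],[-0.0044,0.0008,-0.0003,0,0,2.5,0],[-0.0044,0.0008,0,0,0,2.5,0],[-0.0044,0.0008,0,0,0,2.5,0],[-0.0044,0.0008,0,0,0,2.5,0],[-0.0044,0.0008,0,0,0,2.5,0],[-0.0044,0.0008,0,0,0,2.5,0],[-0.0044,0.0008,0,0,0,2.5,0],[-0.0044,0.0008,0,0,0,2.5,0]]' | grep force
python3 -c "
from h import *
lev()"
```

```text
contact_force: [-8.6, -2.1, 3.9]
grasp_force: 4.5
15.1 tool rel hub [ 24.4 101.3   0.2] yaw 115.5 knob th 117.4 q 1.207 F tool [ 8.8  1.8 -3.8] z 110.5 j6 -1.85
```

```bash
python3 -m pendant '[[-0.0044,0.0008,0,0,0,2.5,0],[-0.0044,0.0008,0,0,0,2.5,0],[-0.0044,0.0008,0,0,0,2.5,0],[-0.0044,0.0008,0,0,0,2.5,0],[-0.0035,0.0007,0,0,0,2,0],[-0.0035,0.0007,0,0,0,2,0],[0,0,0,0,0,0,0]]' | grep force
python3 -c "
from h import *
lev()"
```

```text
contact_force: [-7.8, -0.7, 3.4]
grasp_force: 3.8
15.8 tool rel hub [ 23.6 101.6   0. ] yaw 101.6 knob th 103.1 q 1.458 F tool [ 7.8  0.9 -3.4] z 110.5 j6 -2.09
```

Now small steps, feeling for the stop.

```bash
for i in 1; do python3 -m pendant '[[-0.0018,0.0003,0,0,0,1,0],[-0.0018,0.0003,0,0,0,1,0],[-0.0018,0.0003,0,0,0,1,0],[-0.0018,0.0003,0,0,0,1,0],[-0.0018,0.0003,0,0,0,1,0],[0,0,0,0,0,0,0]]' | grep force; done
python3 -c "
from h import *
lev()"
```

```text
contact_force: [-9.6, 0.6, 2.9]
grasp_force: 4.3
16.4 tool rel hub [ 23.6 101.6   0. ] yaw 96.6 knob th 98.1 q 1.545 F tool [ 9.5  1.7 -2.8] z 110.5 j6 -2.17
```

```bash
python3 -m pendant '[[-0.0018,0.0003,0,0,0,1,0],[-0.0018,0.0003,0,0,0,1,0],[0,0,0,0,0,0,0]]' | grep force
python3 -c "
from h import *
lev()"
```

```text
contact_force: [-8.0, 2.4, 3.6]
grasp_force: 4.4
16.7 tool rel hub [ 23.6 101.6   0. ] yaw 94.6 knob th 96.1 q 1.58 F tool [ 7.8  3.1 -3.5] z 110.5 j6 -2.2
```

```bash
python3 -m pendant '[[-0.0009,0.0001,0,0,0,0.5,0],[-0.0009,0.0001,0,0,0,0.5,0],[-0.0009,0.0001,0,0,0,0.5,0],[0,0,0,0,0,0,0]]' | grep force
python3 -c "
from h import *
lev()"
python3 -m pendant '[[-0.0009,0.0001,0,0,0,0.5,0],[0,0,0,0,0,0,0]]' | grep force
python3 -m pendant '[[-0.0009,0.0001,0,0,0,0.5,0],[0,0,0,0,0,0,0]]' | grep force
python3 -c "
from h import *
lev()"
```

```text
contact_force: [-9.3, 3.1, 2.9]
grasp_force: 4.6
17.1 tool rel hub [ 23.5 101.6   0. ] yaw 93.1 knob th 94.6 q 1.606 F tool [ 9.1  3.6 -2.9] z 110.5 j6 -2.22
contact_force: [-9.5, 2.7, 3.0]
grasp_force: 4.6
contact_force: [-10.1, 3.8, 3.0]
grasp_force: 4.7
17.5 tool rel hub [2.350e+01 1.016e+02 1.000e-01] yaw 92.1 knob th 93.5 q 1.624 F tool [ 9.9  4.2 -2.9] z 110.5 j6 -2.24
```

```bash
python3 -m pendant '[[-0.0009,0.0001,0,0,0,0.5,0],[0,0,0,0,0,0,0]]' | grep contact
python3 -c "
from h import *
lev()"
python3 -m pendant '[[-0.0009,0.0001,0,0,0,0.5,0],[0,0,0,0,0,0,0]]' | grep contact
python3 -c "
from h import *
lev()"
```

```text
contact_force: [-9.4, 3.5, 2.0]
17.7 tool rel hub [2.350e+01 1.016e+02 1.000e-01] yaw 91.6 knob th 93.0 q 1.633 F tool [ 9.3  3.8 -2. ] z 110.5 j6 -2.25
contact_force: [-10.2, 3.1, 2.7]
17.9 tool rel hub [2.340e+01 1.016e+02 1.000e-01] yaw 91.1 knob th 92.5 q 1.642 F tool [10.2  3.3 -2.6] z 110.5 j6 -2.25
```

```bash
python3 -m pendant '[[-0.0009,0.0001,0,0,0,0.3,0],[0,0,0,0,0,0,0]]' | grep contact
python3 -c "
from h import *
lev()"
python3 -m pendant '[[-0.0007,0,0,0,0,0,0],[0,0,0,0,0,0,0]]' | grep contact
python3 -c "
from h import *
lev()"
```

```text
contact_force: [-9.9, 3.2, 1.7]
18.1 tool rel hub [2.310e+01 1.017e+02 1.000e-01] yaw 90.8 knob th 92.0 q 1.65 F tool [ 9.9  3.3 -1.6] z 110.5 j6 -2.26
contact_force: [-12.0, 4.4, 4.1]
18.3 tool rel hub [2.310e+01 1.016e+02 1.000e-01] yaw 90.8 knob th 92.0 q 1.651 F tool [12.   4.6 -4. ] z 110.5 j6 -2.26
```

Motion has stopped and the force is rising, so this looks like the stop. One more small nudge to confirm.

```bash
python3 -m pendant '[[-0.0005,0,0,0,0,0,0],[0,0,0,0,0,0,0]]' | grep contact
python3 -c "
from h import *
lev()"
python3 -m pendant '[[-0.0004,0,0,0,0,0,0],[0,0,0,0,0,0,0],[0,0,0,0,0,0,0]]' | grep contact
python3 -c "
from h import *
lev()"
```

```text
contact_force: [-13.3, 4.2, 5.3]
18.5 tool rel hub [2.310e+01 1.016e+02 1.000e-01] yaw 90.8 knob th 92.0 q 1.651 F tool [13.2  4.4 -5.2] z 110.5 j6 -2.26
contact_force: [-14.7, 5.6, 4.5]
18.8 tool rel hub [2.300e+01 1.016e+02 1.000e-01] yaw 90.8 knob th 92.0 q 1.651 F tool [14.6  5.8 -4.4] z 110.5 j6 -2.26
```

The lever is home: force went from 10 to 15 N with no movement. I'll back off, rise and check.

```bash
python3 -m pendant '[[0.002,0,0,0,0,0,0],[0.008,0,0,0,0,0,0],[0.015,0,0,0,0,0,0],[0.01,0,-0.02,0,0,0,0],[0,0,-0.04,0,0,0,0],[0,0,-0.04,0,0,0,0],[0.02,0,-0.03,0,0,0,0],[0.04,0,0,0,0,0,0],[0.04,0,0,0,0,0,0],[0.04,0,0,0,0,0,0],[0,0,0,0,0,0,0],[0,0,0,0,0,0,0]]'
python3 - <<'E'
from h import *
d=grab("scene","pics/s7.png"); t=grab("top","pics/top7.png"); u,v=map(int,proj(t,[570,120,60]))
a=cv2.resize(t["image"][v-60:v+50,u-70:u+65,::-1],None,fx=3.5,fy=3.5)
u,v=map(int,proj(d,[570,120,60])); b=cv2.resize(d["image"][v-55:v+55,u-45:u+45,::-1],None,fx=3.5,fy=3.5)
h=min(a.shape[0],b.shape[0]); cv2.imwrite("pics/c7.png",np.hstack([a[:h],b[:h]]))
E
```

```text
clock: 20.0
position: [371.9, 250.7, 242.4]
ee_rot: [-0.009, 1.0, 0.001, 0.001]
contact_force: [0.4, -0.3, -0.1]
gripper_width: 0.0
grasp_force: 0.0
```

View pics/c7.png

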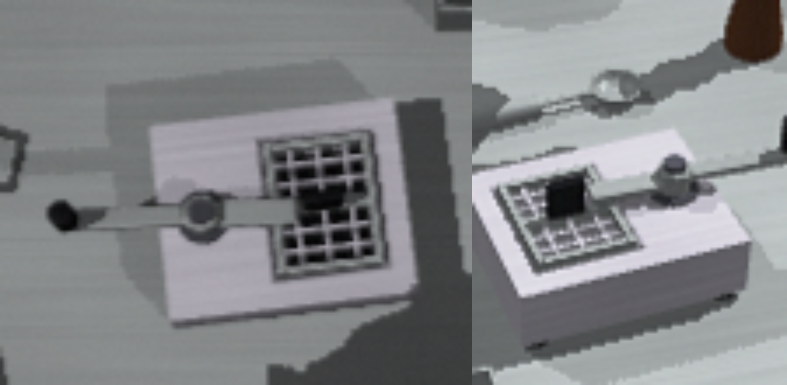

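The cassette is seated flat in the pocket. The lever is home, with its knob at crop (62,215) and its tongue over the pocket's edge, and the gripper is clear.

```bash
python3 -c "
from bench import arm
print(arm.job_done())"
```

```text
the job is handed in; nothing more can be done
None
```

The dicing cassette is flat in the pocket and released, the clamp lever is pushed home against its end stop (about 16 N at most in the wrist readings I took), and the job is handed in at about 20 s; no verdict was shown.

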